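Vent the vacuum drying chamber and hold its lid ajar

ROBOT

A 6-joint arm with a two-finger parallel gripper is mounted at the origin on the work surface. World frame = base frame: x ahead of the robot, y to its left, z up, the work surface at z = 0. Lengths are in m, angles in degrees, forces in N, time in s.
With the tool pointing down it reaches from about 0.25 to 0.725 m from the base axis. Payload 9.7 kg.
Tool frame: the origin (TCP) lies between the finger pads; the fingertips stand 11 mm ahead of it and the grasp point (between the pads) lies 8 mm behind it; y points along the fingers, x is the direction in which the jaws open and shut, and the axes are right-handed (so a half turn about y gives the same grasp; the last joint's range is limited). The gripper opens to 85 mm and grips with 20 to 120 N. Pads are 22 mm wide; open, the fingers measure 114 mm over their backs; the gripper's body (76 mm by 85 mm) begins 54 mm behind the grasp point. The pads swing forward as they close: fully open they stand 13 mm farther back than shut.
Start: joints at [67.666, 4.979, 10.078, 95.1, 0, 90], TCP at [0.209, 0.509, 0.242] pointing down, gripper open.
Joint ranges: [-179.16, 179.16], [-48.56, 103.87], [-65.8, 70.77], [-126.05, 130.52], [-82.76, 87.17], [-180, 180]. Speed limits (degrees/s): [127.2, 127.2, 147.25, 180, 180, 180].

INTERFACE

Orientations are given as [roll, pitch, yaw] about the fixed x, y, z axes, in that order (R = Rz(yaw) Ry(pitch) Rx(roll)).
In Python, from workcell import bot, vision gives the robot as it stands. The module is installed in compiled form; this text tells all that it offers.
- The arm moves only by the shell command python3 -m crank 'ROWS' [OPENING] [FORCE]. ROWS is text: rows parted by semicolons, each of 6 numbers parted by spaces: the shift along the tool's x, y, z in m, then the turn, a rotation vector about the tool's x, y, z in rad. A call has 1 to 8 rows; each row is the pose to reach, as a shift and turn from the pose commanded when the call began, along the tool's axes at that moment; what a row does not reach only later rows make up. A row lasts 1/10 s, in which the tool goes at most 50 mm and 8.59 degrees, less where a joint would pass 70% of its speed; a pose out of reach is approached as far as the arm can. A call with a gripper value outside its range is refused whole. OPENING is the gripper's target within -1 to 1 (shut at 1, half-way at 0, fully open at -1), set as the call begins (- or left out, the last holds). The fingers move at their own pace and stop on an object; FORCE is the grip in N (left out, the last holds). Time passes only in rows, so rows that repeat a pose let the fingers close. It gives the time, the measured TCP pose, the force and the opening at its end, in the units of the state.
- bot.get_obs(): the state, without advancing time (a new reading comes with each control period).
- vision.camera(name): name is "scene" or "top"; returns the picture (384x512x3 uint8, red, green, blue); there is no depth.
- vision.get_calibration(name): a dict with "fx", "fy", "cx", "cy" (pixels), "rvec" (rotation vector, rad) and "tvec" (3), from world to camera coordinates, as OpenCV has them. Camera axes: x right, y down, z forward; pixel columns grow to the right and rows downward; lengths in m; the calibration is good to about 2 mm. A picture is of the moment at which its call begins. get_calibration takes no time and is no camera call.
- bot.job_done(): hands the job in, once; it reports no verdict.
The state is a dict: "time": time; "q": joint angles; "qd": joint speeds; "joint_efforts": joint torques, N m; "ee_pos": TCP position; "tcp_rot": TCP orientation; "wrist_force": force on the tool from outside, world axes, zero at the start; "torque": the same for the moment, N m; "opening": finger opening in m.
Only numpy, scipy, OpenCV 4.12 (cv2) and the standard library are available. Lean on these libraries where they do the work, as an engineer would, in place of code of your own. Each camera call takes 0.05 s, during which the arm holds its last target. There are 200 camera calls.

TASK

The washed bronzes have finished drying in the small vacuum chamber: vent it by pressing the black push button on its side console fully down and letting it spring back up, then take the clear lid by its bar handle, break it free from the sticky gasket and hold it just ajar, with a gap of about 30 mm under its front edge, so that the damp air can leave. Never throw the lid wide open, do not shift anything else on the bench, and finish while still holding the lid by the handle at that gap.

Things in the scene. Friction and masses are not known exactly. Their poses are not given: they have to be found in the camera images.
- chamber: fixed stainless vacuum chamber, console on its left. Origin on the bench under the tub's centre; x to the back (hinge), y left (console), z up; yaw up to 0.3 rad. Lid: clear plate 230 (x) by 260 (y) by 11 mm, top 123.5 mm high. Console: x -100 to 100, y 135 to 225, top at 100 mm; on it the vent button near the front and a round dial gauge at the back (165 mm high)
- vent_top (a point): centre of the top of the vent push button: a black round button of 28 mm diameter in a steel collar of 44 mm, facing up, 122 mm above the bench, at x -45, y +180 mm in the chamber's frame
- vent (a joint): travel of the vent button in m: 0 up, 0.006 fully down. Its spring needs 1.5 N to start and 5 N at the bottom, and brings it back up when it is let go
- handle_grip (a point): centre of the bar of the lid's handle, near the lid's front edge: a level round black bar (lid_c1), 14 mm thick, 120 mm long along the point's y, on two 12 mm posts 52 mm either side (90 mm of bar free between them). While shut it is 159.5 mm above the bench, 36 mm above the lid's top, at x -93, y 0 in the chamber's frame; from the hinge axis 218 mm to the front, 41 mm up. Turns with the lid
- lid_hinge (a point): middle of the lid's hinge axis, which runs level along the chamber's y at the back edge, at x +125, z 118.5 mm in the chamber's frame
- lid (a joint): lid angle in rad, 0 shut, growing as the front edge rises; gap under the front edge = 0.24 m times it (30 mm at 0.125). The sticky gasket needs an upward pull of about 15 to 20 N at the handle (weight included), the peak within the first 2 mm of lift; past 10 mm it has let go and 4 to 8 N, mostly the lid's weight, is left at the handle. Let go, the lid falls shut
- scroll_mid (a point): bystander: bronze scroll-shaped lamp arm lying on the bench, about 220 by 95 mm, 32 mm high, left of the console
- scrub_brush_mid (a point): bystander: scrubbing brush with a blue back and white bristles, 130 by 50 by 46 mm, in front of the chamber
- wax_tin_mid (a point): bystander: flat round metal tin, 70 mm across, 41 mm high, in front of the chamber on the left
- rosette_mid (a point): bystander: round bronze rosette, 74 mm across, 21 mm high, right of the chamber
- bowl_mid (a point): bystander: steel bowl, 130 mm across, 50 mm high, right of the chamber
- bottle_mid (a point): bystander: brown glass bottle, 60 mm across, 150 mm high, far to the right of the chamber

How it is judged:
By the outcome, as a careful person would: the job done as asked, in the order asked, and still so for the second after the job is handed in, while the arm keeps its last pose, push and grip.
It also fails if it takes over 45 s, if anything falls off the work surface, if the arm or the gripper's body presses on something with over 40 N, if the wrist force passes 120 N, or if a joint passes its speed limit or range.

## Working session

There is one attempt and no reset: what is moved stays moved. The work goes in short steps, Python scripts to look and compute and a shell command to move; the robot and the scene stay as the last step left them, time stands still between calls to the robot, and variables do not carry over. Pictures are saved under pics/ and viewed, about 8 in all and at most 12, crops included, and the job is handed in when it is done.

```bash
mkdir -p pics
python3 - <<'E'
from workcell import bot, vision
import cv2
for n in("scene","top"):
    im=vision.camera(n); cv2.imwrite(f"pics/{n}0.png",im[...,::-1]); c=vision.get_calibration(n); print(n,c)
o=bot.get_obs();print(o)
E
```

```text
scene {'fx': 474.8037548455417, 'fy': 474.8037548455417, 'cx': 264.93808670033883, 'cy': 196.21732362335462, 'rvec': array([ 1.30254835,  2.09145526, -1.05770187]), 'tvec': array([ 0.25219253, -0.22097297,  1.53742434])}
top {'fx': 479.85964441656824, 'fy': 479.85964441656824, 'cx': 268.60422853067274, 'cy': 197.78320143422113, 'rvec': array([ 2.17293793, -2.22299867,  0.09874789]), 'tvec': array([-0.00241612,  0.56652609,  1.34508485])}
{'time': 0.1, 'q': array([6.76659406e+01, 5.01028505e+00, 1.00387651e+01, 9.50968203e+01,
       4.98469503e-04, 9.00021479e+01]), 'qd': array([ 0.00818223, -0.02327162,  0.14112931,  0.01468398,  0.06400422,
       -0.03682828]), 'joint_efforts': array([-1.55935459e-04, -5.21560478e+01,  4.65655625e+01,  1.60306692e-02,
        3.55093150e-06, -6.78887773e-06]), 'ee_pos': array([0.20893631, 0.50858429, 0.24162946]), 'tcp_rot': array([-8.99995041e+01,  6.83401975e-02,  6.76637927e+01]), 'wrist_force': array([-0.5189656 , -0.13058073,  0.7203203 ]), 'torque': array([ 0.02449889, -0.00318853, -0.02319563]), 'opening': 0.08558797070613731}
```

View pics/scene0.png

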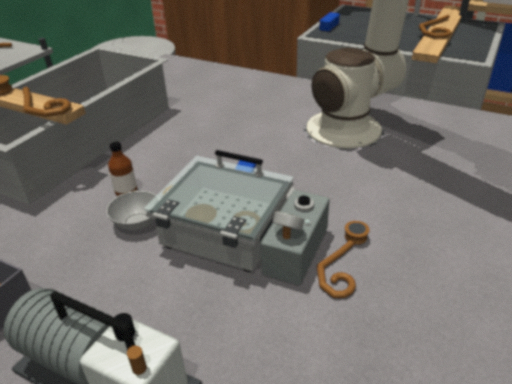

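View pics/top0.png

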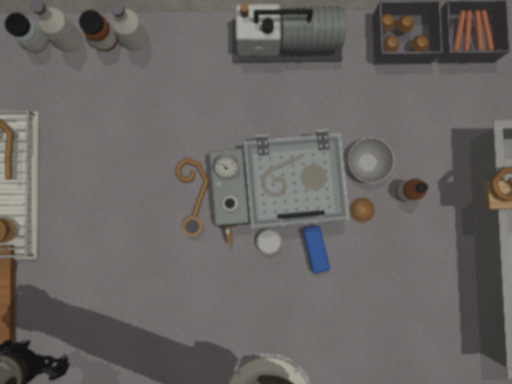

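The scene view shows the chamber with its bar handle at about (239,157) and the button at (304,202). In the top view the button is at (230,203), the bar runs (278,216)–(325,212), and the tin (268,242) and brush (316,248) stand in front. Next I measure by masks.

```bash
cat > h.py <<'E'
from workcell import bot, vision
import cv2, numpy as np
def cal(n):
    c=vision.get_calibration(n); R=cv2.Rodrigues(c["rvec"])[0]; return c,R,np.array(c["tvec"]).ravel()
def ray(n,u,v,z):
    c,R,t=cal(n); d=R.T@np.array([(u-c["cx"])/c["fx"],(v-c["cy"])/c["fy"],1]); o=-R.T@t
    return o+d*(z-o[2])/d[2]
def proj(n,p):
    c,R,t=cal(n); q=R@np.asarray(p,float)+t; return np.array([c["fx"]*q[0]/q[2]+c["cx"],c["fy"]*q[1]/q[2]+c["cy"]])
def blobs(im,box,thr):
    x0,y0,x1,y1=box; g=im[y0:y1,x0:x1].max(2)
    n,l,s,c=cv2.connectedComponentsWithStats((g<thr).astype(np.uint8))
    return [(s[i],c[i]+[x0,y0],np.argwhere(l==i)[:,::-1]+[x0,y0]) for i in range(1,n) if s[i][4]>8]
E
python3 - <<'E'
from h import *
for n,bb,hb in(("top",(220,193,241,213),(265,200,340,225)),("scene",(292,192,318,212),(205,143,275,172))):
    im=cv2.imread(f"pics/{n}0.png")
    for s,c,p in blobs(im,bb,60): print(n,"button",s,c,ray(n,*c,.122).round(4))
    for s,c,p in blobs(im,hb,60):
        m=p.mean(0); w=np.linalg.svd(p-m,full_matrices=False)[2][0]; a=(p-m)@w
        print(n,"bar",s,m,a.min(),a.max(),w)
        for k in(a.min(),a.max()): print(ray(n,*(m+k*w),.163).round(4))
im=cv2.imread("pics/top0.png")
cv2.imwrite("pics/crop.png",cv2.resize(im[120:280,170:370],None,fx=4,fy=4,interpolation=cv2.INTER_CUBIC)[:600])
E
```

```text
top button [ 6  7  8  7 47] [229.31914894 202.95744681] [0.5481 0.0904 0.122 ]
top bar [ 13  11  46   7 152] [300.84210526 214.43421053] -22.287590615862282 22.889665001648797 [-0.99582426  0.09129103]
[ 0.5164 -0.1495  0.163 ]
[ 0.5085 -0.0348  0.163 ]
scene button [ 7  4 10  9 77] [303.55844156 200.14285714] [0.5575 0.094  0.122 ]
scene bar [ 11   8  46  14 208] [238.67307692 157.09615385] -23.451153231358205 23.07199216835619 [0.97707244 0.21290714]
[ 0.5241 -0.146   0.163 ]
[ 0.5168 -0.0293  0.163 ]
```

View pics/crop.png

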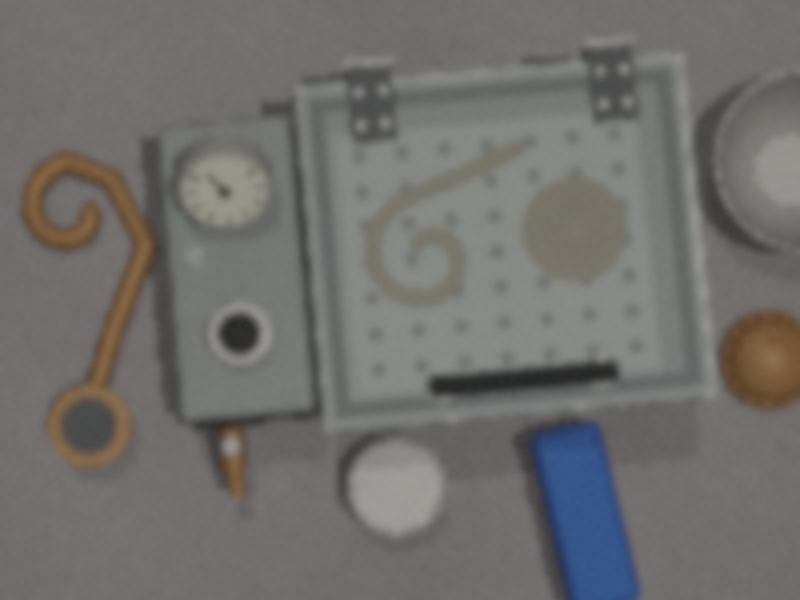

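```bash
cat >> h.py <<'E'
from scipy.spatial.transform import Rotation as Rn
def go(P,yaw,pitch=0):
    "tool-axes shift/turn from commanded~measured pose to TCP at P, tool down with tool x at yaw (deg), then tilt (rad) about chamber y"
    o=bot.get_obs(); R0=Rn.from_euler("xyz",o["tcp_rot"],degrees=True)
    T=Rn.from_euler("z",yaw,degrees=True)*Rn.from_rotvec([0,pitch,0])*Rn.from_euler("x",-90,degrees=True)
    print("shift",R0.inv().apply(np.array(P)-o["ee_pos"]).round(4),"turn",(R0.inv()*T).as_rotvec().round(4))
E
python3 - <<'E'
from h import *
B={}
for n,bar,but in(("top",[300.84,214.43],[229.6,203.1]),("scene",[238.67,157.1],[303.56,199.5])):
    print(n,ray(n,*bar,.1595).round(4),ray(n,*but,.122).round(4))
go([.550,.092,.20],3.8)
E
```

```text
top [ 0.5126 -0.0931  0.1595] [0.5477 0.0897 0.122 ]
scene [ 0.5156 -0.089   0.1595] [0.5553 0.0931 0.122 ]
shift [-0.2557  0.0419 -0.4738] turn [ 7.0000e-04  1.1146e+00 -1.1000e-03]
```

```bash
R='-0.2557 0.0419 -0.4738 0 1.1146 0'; python3 -m crank '-0.2557 0 -0.4738 0 1.1146 0; -0.2557 0 -0.4738 0 1.1146 0; -0.2557 0 -0.4738 0 1.1146 0; -0.2557 0 -0.4738 0 1.1146 0; -0.2557 0 -0.4738 0 1.1146 0; -0.2557 0 -0.4738 0 1.1146 0; -0.2557 0 -0.4738 0 1.1146 0; -0.2557 0 -0.4738 0 1.1146 0' 1 30; python3 -c "
from h import *
go([.550,.092,.163],3.8)"
```

```text
time: 0.9
ee_pos: [0.4633, 0.1974, 0.2422]
tcp_rot: [-90.0, 0.0, 3.5]
wrist_force: [1.5, 1.8, 0.2]
opening: -0.0001
shift [ 0.0802  0.0792 -0.1104] turn [-0.0001 -0.0056 -0.0001]
```

```bash
python3 -m crank '0.08 0.02 -0.11 0 0 0; 0.08 0.05 -0.11 0 0 0; 0.08 0.05 -0.11 0 0 0; 0.08 0.05 -0.11 0 0 0; 0.08 0.05 -0.11 0 0 0;0.08 0.05 -0.11 0 0 0'
python3 - <<'E'
from h import *
go([.550,.092,.143],3.8)
a=vision.camera("top")[170:240,180:280,::-1];b=vision.camera("scene")[130:230,240:360,::-1]
f=lambda i:cv2.resize(i,(400,300),interpolation=cv2.INTER_CUBIC)
cv2.imwrite("pics/n1.png",np.hstack([f(a),f(b)]))
o=bot.get_obs();print(o["ee_pos"],o["wrist_force"])
E
```

```text
time: 1.5
ee_pos: [0.5493, 0.0954, 0.1928]
tcp_rot: [-90.0, -0.0, 3.8]
wrist_force: [-0.0, 0.1, -0.2]
opening: -0.0001
shift [ 0.0005  0.0498 -0.0034] turn [-0.0002  0.0005  0.0003]
[0.54930389 0.09582027 0.19324083] [-0.34522571 -0.70114558  0.07213718]
```

View pics/n1.png

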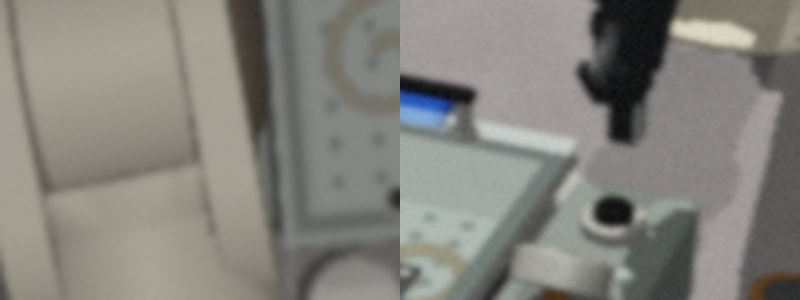

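The top view is hidden by the arm. In the scene view the shut fingertips (crop 625,140) hang above the button (612,210), lined up. Now down to just above contact.

```bash
python3 -m crank '0 0.03 -0.003 0 0 0; 0 0.05 -0.003 0 0 0; 0 0.055 -0.003 0 0 0; 0 0.056 -0.003 0 0 0;0 0.056 -0.003 0 0 0'
python3 - <<'E'
from h import *
b=vision.camera("scene")[130:230,240:360,::-1]
cv2.imwrite("pics/n2.png",cv2.resize(b,(600,500),interpolation=cv2.INTER_CUBIC))
o=bot.get_obs();print(o["ee_pos"],o["wrist_force"])
E
```

```text
time: 2.1
ee_pos: [0.55, 0.0923, 0.1376]
tcp_rot: [-90.0, -0.1, 3.8]
wrist_force: [1.0, -0.2, -0.1]
opening: -0.0002
[0.55019488 0.0922174  0.13778016] [-0.27591188 -0.76136062  0.69121908]
```

View pics/n2.png

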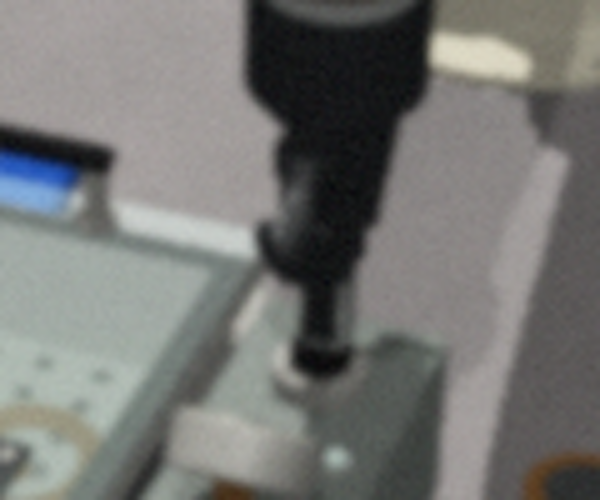

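The fingertips end right over the button (325,355), inside the collar. I press in steps, watching the force.

```bash
python3 -m crank '0 0.002 0 0 0 0; 0 0.005 0 0 0 0; 0 0.007 0 0 0 0;0 0.007 0 0 0 0'; python3 -m crank '0 0.002 0 0 0 0; 0 0.002 0 0 0 0';  python3 -m crank '0 0.002 0 0 0 0; 0 0.002 0 0 0 0'
```

```text
time: 2.55
ee_pos: [0.5502, 0.0919, 0.1296]
tcp_rot: [-90.0, -0.1, 3.8]
wrist_force: [1.3, 1.4, 2.5]
opening: -0.0004
time: 2.75
ee_pos: [0.5501, 0.0919, 0.1276]
tcp_rot: [-90.0, -0.1, 3.8]
wrist_force: [1.9, 1.0, 3.4]
opening: 0.0001
time: 2.95
ee_pos: [0.5502, 0.0919, 0.1269]
tcp_rot: [-90.0, -0.1, 3.8]
wrist_force: [-0.2, 0.7, 13.2]
opening: 0.0002
```

Bottomed at tip height 0.116, exactly 6 mm of travel. One small push more, then lift away.

```bash
python3 -m crank '0 0.0015 0 0 0 0; 0 0.0015 0 0 0 0; 0 0.0015 0 0 0 0';  python3 -m crank '0 -0.01 0 0 0 0; 0 -0.03 0 0 0 0; 0 -0.065 0 0 0 0; 0 -0.105 0 0 0 0; 0 -0.105 0 0 0 0;0 -0.105 0 0 0 0'
python3 - <<'E'
from h import *
cv2.imwrite("pics/n3.png",cv2.resize(vision.camera("scene")[130:230,240:360,::-1],(600,500),interpolation=cv2.INTER_CUBIC))
go([.514,-.091,.225],3.8)
E
```

```text
time: 3.25
ee_pos: [0.5503, 0.092, 0.1268]
tcp_rot: [-90.0, -0.2, 3.8]
wrist_force: [-4.4, 0.1, 22.3]
opening: 0.0002
time: 3.85
ee_pos: [0.5498, 0.0917, 0.229]
tcp_rot: [-90.0, -0.0, 3.8]
wrist_force: [0.1, 0.3, 0.4]
opening: -0.0001
shift [-0.0475  0.0029 -0.1799] turn [ 0.0003 -0.     -0.0016]
```

View pics/n3.png

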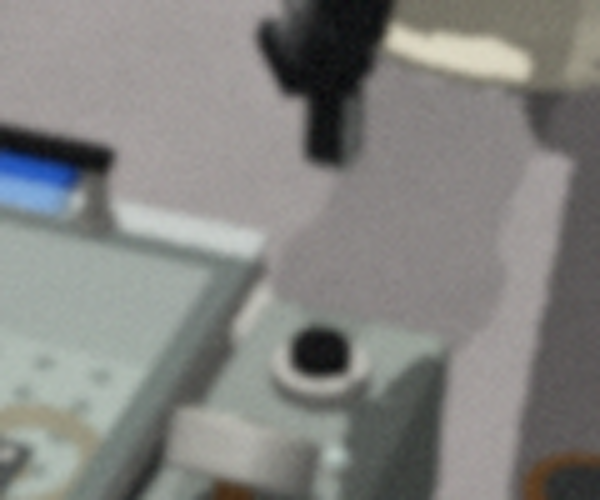

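The button at (320,350) is up again. Over to the handle, opening the gripper on the way.

```bash
python3 -m crank '-0.0475 0.003 -0.18 0 0 0; -0.0475 0.003 -0.18 0 0 0;-0.0475 0.003 -0.18 0 0 0; -0.0475 0.003 -0.18 0 0 0;-0.0475 0.003 -0.18 0 0 0; -0.0475 0.003 -0.18 0 0 0;-0.0475 0.003 -0.18 0 0 0' -0.3
python3 - <<'E'
from h import *
cv2.imwrite("pics/n4.png",cv2.resize(vision.camera("scene")[110:210,180:300,::-1],(600,500),interpolation=cv2.INTER_CUBIC))
o=bot.get_obs();print(o["opening"],o["ee_pos"])
go([.514,-.091,.1515],3.8)
E
```

```text
time: 4.6
ee_pos: [0.5141, -0.0902, 0.2248]
tcp_rot: [-90.0, 0.1, 3.8]
wrist_force: [-0.6, -0.3, -0.8]
opening: 0.0555
0.055889064214036055 [ 0.51425837 -0.08996668  0.22505226]
shift [-0.0002  0.0736 -0.001 ] turn [-0.0005  0.0013 -0.0012]
```

View pics/n4.png

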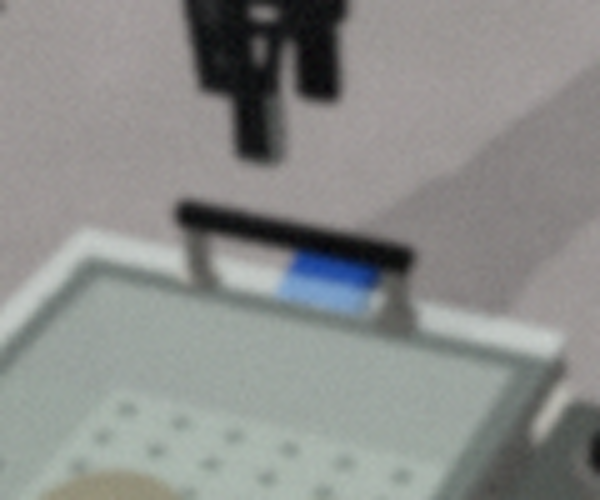

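The fingers, at (260,160) and (320,100), straddle the bar, centred on about (295,232). Descend, then close.

```bash
python3 -m crank '0 0.03 -0.001 0 0 0; 0 0.05 -0.001 0 0 0; 0 0.065 -0.001 0 0 0; 0 0.0735 -0.001 0 0 0; 0 0.0735 -0.001 0 0 0;0 0.0735 -0.001 0 0 0'; python3 -m crank '0 0 0 0 0 0;0 0 0 0 0 0;0 0 0 0 0 0;0 0 0 0 0 0;0 0 0 0 0 0;0 0 0 0 0 0' 1 60;python3 -c "
from h import *
o=bot.get_obs();print(o['torque'],o['ee_pos'])"
```

```text
time: 5.25
ee_pos: [0.5147, -0.0917, 0.153]
tcp_rot: [-90.0, -0.0, 3.8]
wrist_force: [0.6, -0.2, 0.2]
opening: 0.0555
time: 5.85
ee_pos: [0.5126, -0.0922, 0.153]
tcp_rot: [-90.0, 0.2, 3.8]
wrist_force: [-12.0, -1.2, 9.5]
opening: 0.0119
[-0.14520523  2.46238965  0.00986367] [ 0.51262198 -0.09217706  0.1530413 ]
```

The bar sits about 2 mm further front than the tool, and closing left a side load of 12 N. I'll relieve it and check the grip.

```bash
python3 -m crank '-0.001 0 0 0 0 0;-0.003 -0.001 0 0 0 0;-0.003 -0.001 0 0 0 0;-0.003 -0.001 0 0 0 0' 1 70
python3 - <<'E'
from h import *
o=bot.get_obs();print(o['torque'],o['ee_pos'])
cv2.imwrite("pics/n5.png",cv2.resize(vision.camera("scene")[110:210,180:300,::-1],(600,500),interpolation=cv2.INTER_CUBIC))
E
```

```text
time: 6.25
ee_pos: [0.5125, -0.0922, 0.1532]
tcp_rot: [-90.0, -0.1, 3.8]
wrist_force: [7.9, 0.8, -5.1]
opening: 0.0119
[-0.05066947 -1.38612162  0.03028272] [ 0.51249052 -0.09219225  0.15319628]
```

View pics/n5.png

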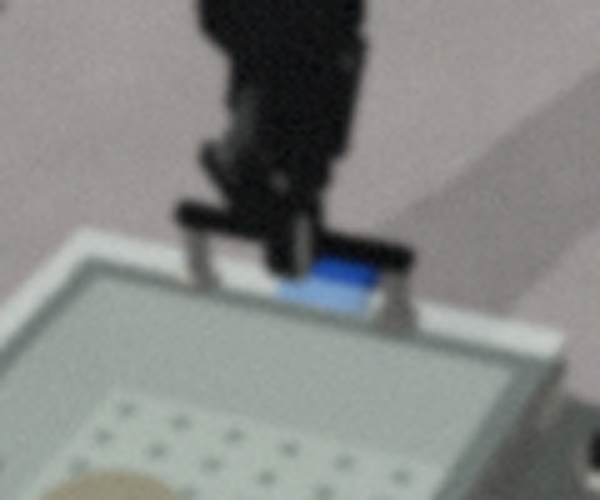

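Grip is sound: the pads hold the bar mid-length at (295,240). Now break the gasket along the hinge arc.

```bash
python3 -m crank '0.001 -0.001 0 0 0 0.005; 0.0013 -0.0022 0 0 0 0.01; 0.0015 -0.0033 0 0 0 0.015; 0.0017 -0.0044 0 0 0 0.02; 0.002 -0.0065 0 0 0 0.03; 0.0025 -0.0087 0 0 0 0.04; 0.0029 -0.0109 0 0 0 0.05; 0.0029 -0.0109 0 0 0 0.05'; python3 -c "
from h import *
o=bot.get_obs();print(o['torque'],o['ee_pos'])"
```

```text
time: 7.1
ee_pos: [0.5145, -0.092, 0.1642]
tcp_rot: [-90.0, 2.9, 3.8]
wrist_force: [4.2, -1.0, -8.6]
opening: 0.0117
[-0.20513354 -0.68451808  0.04462556] [ 0.51452651 -0.09203475  0.16419717]
```

```bash
python3 -m crank '0.0007 -0.0022 0 0 0 0.01; 0.0013 -0.0044 0 0 0 0.02; 0.0018 -0.0087 0 0 0 0.04; 0.003 -0.013 0 0 0 0.06; 0.0037 -0.0162 0 0 0 0.075; 0.0037 -0.0162 0 0 0 0.075; 0.0037 -0.0162 0 0 0 0.075'
python3 - <<'E'
from h import *
o=bot.get_obs();print(o['torque'],o['ee_pos'])
cv2.imwrite("pics/n6.png",cv2.resize(vision.camera("scene")[100:290,110:350,::-1],(720,570),interpolation=cv2.INTER_CUBIC))
cv2.imwrite("pics/n7.png",vision.camera("top")[...,::-1])
E
```

```text
time: 7.8
ee_pos: [0.5185, -0.0917, 0.1801]
tcp_rot: [-90.0, 7.2, 3.8]
wrist_force: [-1.2, -2.4, -4.7]
opening: 0.0116
[-0.38829835 -0.01302499  0.08146349] [ 0.51854536 -0.09173488  0.1801431 ]
```

View pics/n6.png

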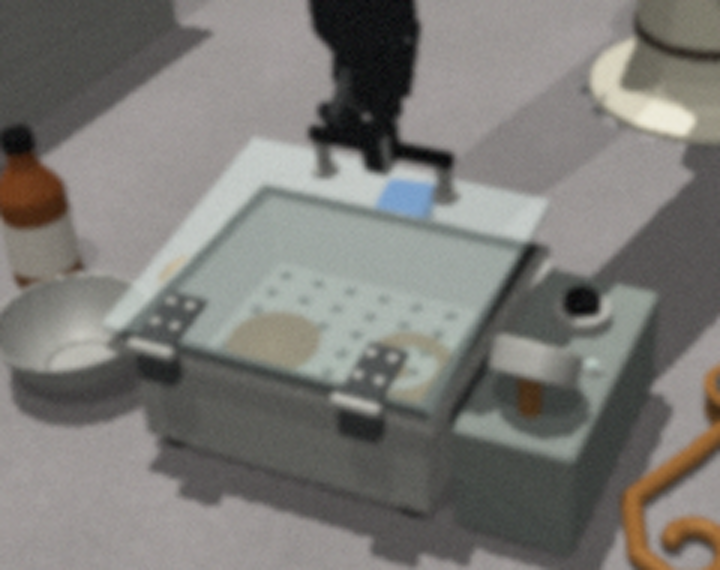

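The lid is ajar and held at the bar, (312,132)–(452,160) in the crop. The bystanders look unmoved. A last check compares the expected bar ends with the picture and the bystanders before and after.

Run:
```python
from h import *
ps=np.radians(3.8);ax=np.array([np.cos(ps),np.sin(ps),0]);ay=np.array([-ax[1],ax[0],0])
b0=np.array([.5125,-.0922,.1595]);H=b0+.218*ax-[0,0,.041]
for a in(0,.105,.125,.145):
    c=H+ax*(-.218*np.cos(a)+.041*np.sin(a))+[0,0,.041*np.cos(a)+.218*np.sin(a)]
    print(a,[proj("scene",c+s*.06*ay).round(1) for s in(-1,1)])
for n,im0,im1 in(("scene",cv2.imread("pics/scene0.png"),None),):
    im1=vision.camera(n)[...,::-1]
    bl=lambda i:cv2.connectedComponentsWithStats((cv2.inRange(cv2.cvtColor(np.ascontiguousarray(i),cv2.COLOR_BGR2HSV),(3,110,60),(20,255,255))))
    for i in(im0,im1):
        N,l,s,c=bl(i); print([tuple(c[k].round(1)) for k in range(1,N) if s[k][4]>60 and c[k][0]>100])
a,b=cv2.imread("pics/top0.png"),cv2.imread("pics/n7.png")
d=cv2.absdiff(a,b).max(2)
for k,(x,y,r) in dict(scroll=(192,200,32),tin=(268,242,14),bowl=(371,161,24),bottle=(412,189,14),rosette=(362,210,13),brush=(316,248,24)).items(): print(k,d[y-r:y+r,x-r:x+r].mean().round(1))
o=bot.get_obs();print(o["time"],o["ee_pos"],o["tcp_rot"],o["wrist_force"],o["opening"])
```

```text
0 [array([215.4, 151.3]), array([261.7, 161.2])]
0.105 [array([213.5, 144.2]), array([260.5, 154. ])]
0.125 [array([213.1, 142.9]), array([260.3, 152.7])]
0.145 [array([212.7, 141.6]), array([260. , 151.4])]
[(np.float64(239.4), np.float64(29.5)), (np.float64(364.1), np.float64(3.0)), (np.float64(437.2), np.float64(30.1)), (np.float64(490.5), np.float64(8.5)), (np.float64(497.8), np.float64(102.4)), (np.float64(119.1), np.float64(164.1)), (np.float64(341.1), np.float64(263.6)), (np.float64(286.0), np.float64(232.5)), (np.float64(136.1), np.float64(358.8))]
[(np.float64(173.0), np.float64(23.1)), (np.float64(282.9), np.float64(30.7)), (np.float64(367.5), np.float64(3.0)), (np.float64(437.3), np.float64(29.9)), (np.float64(491.0), np.float64(8.5)), (np.float64(497.8), np.float64(102.3)), (np.float64(119.3), np.float64(164.1)), (np.float64(341.1), np.float64(263.6)), (np.float64(285.9), np.float64(232.4)), (np.float64(136.1), np.float64(358.8))]
scroll 2.6
tin 12.1
bowl 14.4
bottle 2.4
rosette 14.2
brush 71.0
7.95 [ 0.51857291 -0.09173266  0.18009656] [-90.00790757   7.15984167   3.79753481] [-0.93358928 -2.79550336 -5.27257789] 0.011509448053281386
```

View pics/n7.png

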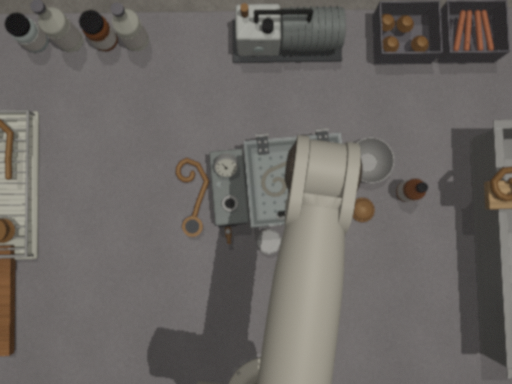

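The top view shows the scroll, tin (268,242), bowl, rosette and bottle where they were; the arm hides the brush. The bar's image position fits an angle of about 0.12 rad, so I'm handing it in.

```bash
python3 -c "
from h import *
bot.job_done()"
```

```text
the job is handed in; nothing more can be done
```

I vented the chamber and opened the lid to the gap you asked for. The arm is still holding it by the handle, and I handed the job in at about 8 s of the 45 s allowed.

- **Vent button:** I pressed it with the shut fingertips until it stopped, 6 mm down, with about 22 N on the wrist. I then lifted off, and the picture showed it back up.
- **Lid:** I gripped the handle bar mid-length with 70 N, broke the gasket free along the hinge arc, and stopped just ajar.
- **Gap:** The tool rose 26.9 mm and tilted 7.2°, which puts the lid at about 0.125 rad, or 30 mm. The bar's position in the scene picture agrees, at roughly 0.115–0.12 rad. The load left at the handle is about 5 N, as expected once the gasket has let go.
- **Bystanders:** The scroll and bottle are unmoved in the before and after pictures. The tin, bowl and rosette look in place in the top view, but the arm or its shadow partly covers them, so their picture differences prove little. The arm hides the brush from above, so I could not measure it there. In the scene view it can be seen only through the lid, but nothing came near it.
- **Grip oddities:** The two cameras disagreed by 3–8 mm on where things were, so I averaged them. That left a 12 N side load when the gripper closed, which I reduced before lifting. The gripper reads about 12 mm open on the 14 mm bar; the reading barely changed during the lift.

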